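Eject the spice tin and trap it

TASK

Eject the longer of the two spice tins from the dispenser: with one fingertip press the key beside its lane fully down, and with the other finger, standing in that lane, catch the tin as it rolls out, before it rolls off the front. Finish while holding it so, with the key still down and the tin at rest on the runway against your finger. Let the key and not your finger move the tin out of its seat, do not grip or lift it, and leave the shorter tin, its key and the jars and kitchen things around alone.

Things in the scene. Friction and masses are not known exactly. Their poses are not given: they have to be found in the camera images.
- dispenser: Fixed wooden two-lane tin dispenser, 185 mm (x) by 250 mm (y). Origin on the worktop midway between the keys; +x runs uphill to the seats and rear board (54 mm high, x +130), +y is its left, the open front edge is at x -55. Each lane: level seat (floor 40 mm high, centre x +90), 3 mm ridge at x +77, then from x +70 a 9 degree runway down to the front, nothing there to stop a tin.
- long_tin: The longer spice tin: plain closed steel cylinder, 50 mm diameter, 44 mm long, about 0.13 kg, lying across its lane in a seat. Origin at its centre, on its axis; its y axis is its axis. 65 mm above the worktop when seated. It may be in either lane.
- short_tin: The shorter spice tin: the same steel cylinder of 50 mm diameter but 28 mm long, about 0.09 kg, seated in the other lane. Origin at its centre; y is its axis.
- key_left_top (a point): Centre of the top face of the left key (dispenser y +100, x 0), which works the left (+y) lane: black plastic push key, 40 mm along the dispenser's x and 36 mm along its y, top 55 mm above the worktop when up, 43 mm when fully down; the wooden housing around it is 40 mm high.
- key_right_top (a point): The same for the right key (dispenser y -100, x 0), which works the right (-y) lane.
- key_left (a joint): Travel of the left key: 0 up, 0.012 m fully down; spring 2 N to start, 6 N at the bottom. Pressing raises a lifter under the tin in the left lane (12 mm at full travel); late in the travel the tin tips over the ridge, rolls down the runway and off the front within about a second unless a finger stands in its way.
- key_right (a joint): The same for the right key and the right lane.
- lane_left (a point): On the floor of the left lane's runway, on its centreline, level with the keys (dispenser x 0, y +33), 29 mm above the worktop; the left key's centre is 67 mm off along dispenser y. Lane 50 mm wide between walls 10 mm above its floor. A fingertip here at the height of the pressed key is 14 mm above the runway and stops the tin.
- lane_right (a point): The same for the right lane (dispenser y -33); the right key lies 67 mm from it.
- jar_a: Bystander, loose: square clear spice jar with round steel lid, 50 mm square, 92 mm tall with its lid. Origin: centre of its underside. Stands to the left of the dispenser.
- jar_b: Bystander, loose: square clear spice jar with round steel lid, 50 mm square, 92 mm tall with its lid. Origin: centre of its underside. Stands to the right of the dispenser.
- jar_c: Bystander, loose: square clear spice jar with round steel lid, 44 mm square, 70 mm tall with its lid. Origin: centre of its underside. Stands in front of the dispenser, on the robot's side.
- mill: Bystander, loose: turned wooden pepper mill, 54 mm across, 145 mm tall, behind the dispenser. Origin: centre of its underside.
- bowl: Bystander, loose: white bowl, 100 mm across, 45 mm high, off to the right. Origin: centre of its underside.
- spoon: Bystander, loose: spoon lying flat on the worktop, off to the left. Origin: underside of its middle.
Mind the look-alikes: they are no part of the job. Leave any blue or green look-alike of the long_tin alone.

How it is judged:
On the way, in this order (a step that is already met when the one before it is completed fails the run):
1. the long tin's key is being pressed while the tin is still in its seat (((y of long_tin in the frame of dispenser above 0 m and value of joint key_left above 0.003 m) or (y of long_tin in the frame of dispenser below 0 m and value of joint key_right above 0.003 m)) and x of long_tin in the frame of dispenser above 0.075 m), for 0.02 s.
2. the tin has come out and rests against a finger on the runway, key still down (((y of long_tin in the frame of dispenser above 0 m and value of joint key_left above 0.008 m) or (y of long_tin in the frame of dispenser below 0 m and value of joint key_right above 0.008 m)) and x of long_tin in the frame of dispenser between -0.045 and 0.07 m and z of long_tin in the frame of dispenser between 0.042 and 0.075 m and contact force between the fingers and long_tin above 0.03 N and contact force between the fingers and dispenser above 1 N and contact force between long_tin and dispenser above 0.3 N and linear speed of long_tin below 0.02 m/s), for 0.3 s.
At the end, for the whole second after the job is handed in: The long tin's key is held 8 mm or more down; that tin lies still on its runway, out of its seat (centre at dispenser x -45 to +70 mm), against a finger, carried by the runway. Short tin within 10 mm and bystanders within 30 mm of their starts; other key up (under 4 mm) (all of step 2 and distance of short_tin from where it was at the start of the episode below 0.01 m and distance of each of jar_a, jar_b, jar_c, mill, bowl, spoon from where it was at the start of the episode below 0.03 m and not ((y of long_tin in the frame of dispenser above 0 m and value of joint key_right above 0.004 m) or (y of long_tin in the frame of dispenser below 0 m and value of joint key_left above 0.004 m))); the arm keeps its last pose, push and grip.
It fails at once if the long tin is lifted (centre more than 90 mm above the worktop) (height (world z) of long_tin above 0.09 m).
It fails at once if the long tin rolls off the dispenser (x of long_tin in the frame of dispenser below -0.058 m or height (world z) of long_tin below 0.038 m).
It fails at once if a finger pushes the long tin while it is in its seat (over 0.5 N) (x of long_tin in the frame of dispenser above 0.08 m and contact force between the fingers and long_tin above 0.5 N).
It fails at once if the wrong key is pressed (over 5 mm) ((y of long_tin in the frame of dispenser above 0 m and value of joint key_right above 0.005 m) or (y of long_tin in the frame of dispenser below 0 m and value of joint key_left above 0.005 m)).
It fails at once if the short tin is moved more than 15 mm or a bystander more than 40 mm (distance of short_tin from where it was at the start of the episode above 0.015 m or distance of any of jar_a, jar_b, jar_c, mill, bowl, spoon from where it was at the start of the episode above 0.04 m).
It also fails if it takes over 35 s, if anything falls off the work surface, if the arm or the gripper's body presses on something with over 40 N, if the wrist force passes 120 N, or if a joint passes its speed limit or range.

ROBOT

A 7-joint arm with a two-finger parallel gripper is mounted at the origin on the work surface. World frame = base frame: x ahead of the robot, y to its left, z up, the work surface at z = 0. Lengths are in m, angles in rad, forces in N, time in s.
With the tool pointing down it reaches from about 0.4 to 0.85 m from the base axis. Payload 10.4 kg.
Tool frame: the origin (TCP) lies on the centre line of the jaws, within the pads' length; the fingertips stand 19 mm ahead of it and the grasp point (between the pads) is the TCP; z points along the fingers, y is the line along which they close (so a half turn about z gives the same grasp; the last joint's range is limited). The gripper opens to 85 mm and grips with 20 to 120 N. Pads are 22 mm wide; open, the fingers measure 114 mm over their backs; the gripper's body (76 mm by 85 mm) begins 54 mm behind the grasp point. The pads swing forward as they close: fully open they stand 13 mm farther back than shut.
Start: joints at [1.115, 0.332, -0.065, 1.46, 0.022, 1.35, -0.088], TCP at [0.262, -0.567, 0.22] pointing down, gripper open.
Joint ranges: [-2.6, 2.6], [-0.5, 2.12], [-1.47, 1.34], [0.16, 2.42], [-1.27, 4.41], [0.06, 2.06], [-2.6, 2.6]. Speed limits (rad/s): [2.22, 2.22, 2.79, 2.79, 3.14, 3.14, 3.14].

INTERFACE

Orientations are given as a 3x3 rotation matrix whose columns are the frame's x, y, z axes.
In Python, from plant import sensors, cams, ticket, nets gives the robot as it stands.
- The arm moves only by the tool servo_tool, never from a script. Its argument "commands" is one flat list of numbers, 7 for each row, row after row: the shift along the world's x, y, z normalised to -1 to 1, where 1 is 0.03 m, then the turn, a rotation vector about the world's x, y, z normalised to -1 to 1, where 1 is 360 degrees, then the opening, from -1 (shut) to 1 (fully open), so that 0 is half open. A call has 1 to 5 rows; each row shifts and turns the commanded pose from where the row before left it; what a row does not reach is not made up. A row lasts 1/12 s, in which the tool goes at most 41.7 mm and 7.16 degrees, less where a joint would pass 70% of its speed; a pose out of reach is approached as far as the arm can. A call with a number of a shift or a turn outside -1 to 1 is refused whole. A call with a gripper value outside its range is refused whole. The fingers move at their own pace and stop on an object; "grip_force" is the grip in N (left out, the last holds). Time passes only in rows, so rows that do not move let the fingers close. It gives the time, the measured TCP pose, the force, the opening and the grip force at its end, in the units of the state.
- sensors.state(): the state, without advancing time (a new reading comes with each control period).
- cams.camera(name): name is "side" or "top" or "wrist"; returns the picture (420x560x3 uint8, red, green, blue); there is no depth.
- cams.calibration(name): a dict with "K" (3x3 intrinsics, pixels), "dist" ([k1, k2, p1, p2, k3] as OpenCV has them; the pictures are not rectified), "R" (3x3) and "t" (3): a world point X has camera coordinates R X + t. Camera axes: x right, y down, z forward; pixel columns grow to the right and rows downward; lengths in m; the calibration is good to about 2 mm. A picture is of the moment at which its call begins: read the wrist's pose just before it. calibration takes no time and is no camera call; for the wrist camera it gives the pose at the moment of the call.
- ticket.close_job(): hands the job in; it is judged then, once.
Trained networks look in the newest picture that a camera, given by its name, has taken for a name from the list of things; names that differ only in an ending like _2 or _b are one class to them, and where a whole thing is asked for, a point or a joint stands for the part that bears it (a point fixed in the world has none). Each returns a list of dicts, best first, with "p" (0 to 1); they miss things now and then, are a little off and sometimes report something else, mostly with a low value. They report only what shows in the picture. A call takes as long as a camera call. They do not tell look-alikes from the thing itself.
- nets.spot_in(camera, target): "bbox" ([centre column, centre row, width, height] in pixels, round what is visible of it).
- nets.spot_point(camera, target): "point" ([column, row] in pixels: a listed point, or the origin of a listed thing).
The state is a dict: "clock": time; "joint_positions": joint angles; "qd": joint speeds; "tau": joint torques, N m; "eef_pos": TCP position; "tool_rot": TCP orientation; "ft_force": force on the tool from outside, world axes, zero at the start; "wrist_torque": the same for the moment, N m; "width": finger opening in m; "grip_force": force on a finger pad.
Only numpy, scipy, OpenCV 4.12 (cv2) and the standard library are available. Lean on these libraries where they do the work, as an engineer would, in place of code of your own. Each camera call takes 0.05 s, during which the arm holds its last target. There are 200 camera calls.

## Working session

There is one attempt and no reset: what is moved stays moved. The work goes in short steps, Python scripts to look and compute and a tool call to move; the robot and the scene stay as the last step left them, time stands still between calls to the robot, and variables do not carry over. Pictures are saved under pics/ and viewed, at most 10 in all, crops included, and the job is handed in when it is done.

Besides the shell and the picture viewer there is one more tool, called after ">>>" as name(argument=value, ...) on one line, values as JSON. servo_tool: Moves the arm, as the interface text tells. Scaled input: -1 to 1 covers 0.03 m each way for a shift and 360 degrees each way for a turn. Its arguments: {"type":"object","properties":{"commands":{"type":"array"},"grip_force":{"type":"number"}},"required":["commands"]}

```bash
mkdir -p pics
cat > h.py <<'E'
import numpy as np, cv2
from plant import sensors,cams,ticket,nets
def ray(cam,px):
    c=cams.calibration(cam);K=np.array(c["K"]);R=np.array(c["R"]);t=np.array(c["t"]).ravel()
    u=cv2.undistortPoints(np.array([[px]],float),K,np.array(c["dist"],float))[0,0]
    return -R.T@t, R.T@np.array([u[0],u[1],1])
def atz(cam,px,z):
    o,d=ray(cam,px);return o+d*(z-o[2])/d[2]
def tri(a,pa,b,pb):
    o1,d1=ray(a,pa);o2,d2=ray(b,pb)
    s=np.linalg.lstsq(np.c_[d1,-d2],o2-o1,rcond=None)[0]
    p,q=o1+s[0]*d1,o2+s[1]*d2;return (p+q)/2,np.linalg.norm(p-q)
def proj(cam,X):
    c=cams.calibration(cam);R=np.array(c["R"])
    return cv2.projectPoints(np.array(X,float).reshape(-1,3),cv2.Rodrigues(R)[0],np.array(c["t"],float).reshape(3),np.array(c["K"]),np.array(c["dist"],float))[0][:,0]
def snap(cam,name):
    im=cams.camera(cam);cv2.imwrite("pics/"+name,im[:,:,::-1]);return im
E
python3 - <<'E'
from h import *
np.set_printoptions(precision=3,suppress=True)
a=snap("top","t0.png");b=snap("side","s0.png")
cv2.imwrite("pics/ts.png",cv2.resize(np.vstack([a,b])[:,:,::-1],None,fx=.714,fy=.714))
Z=dict(long_tin=.065,short_tin=.065,key_left_top=.055,key_right_top=.055,lane_left=.029,lane_right=.029,dispenser=0,jar_a=0,jar_b=0,jar_c=0,mill=0)
for n,z in Z.items():
    for c in("top","side"):
        for r in nets.spot_point(c,n)[:3]: print(n,c,np.round(r["point"],1),round(r["p"],2),atz(c,r["point"],z))
s=sensors.state();print(s["clock"],s["eef_pos"],s["tool_rot"],s["width"])
E
```

```text
long_tin top [247.6 150.3] 0.71 [0.78  0.128 0.065]
long_tin top [262.8 194.8] 0.68 [0.63  0.081 0.065]
long_tin top [214.5 166.1] 0.6 [0.731 0.238 0.065]
long_tin side [250.1 214.3] 0.73 [0.635 0.083 0.065]
long_tin side [189.9 238.3] 0.64 [0.695 0.247 0.065]
long_tin side [227.6 198.8] 0.59 [0.727 0.075 0.065]
short_tin top [286.7 196.5] 0.65 [0.623 0.003 0.065]
short_tin side [268.5 199.6] 0.63 [0.635 0.004 0.065]
key_left_top top [236.1 217.3] 0.51 [0.56  0.17  0.055]
key_left_top side [258.5 245.3] 0.6 [0.549 0.149 0.055]
key_right_top top [302.7 223.8] 0.56 [ 0.533 -0.046  0.055]
key_right_top top [280.2 195.8] 0.5 [0.627 0.024 0.055]
key_right_top side [308.7 206.8] 0.54 [ 0.534 -0.053  0.055]
lane_left top [261.3 218.8] 0.69 [0.556 0.089 0.029]
lane_left top [283.1 196.4] 0.26 [0.628 0.015 0.029]
lane_left side [275.5 239.8] 0.77 [0.543 0.087 0.029]
lane_left side [307.6 208. ] 0.36 [ 0.549 -0.072  0.029]
lane_right top [282.  222.7] 0.61 [0.541 0.021 0.029]
lane_right side [291.9 229.8] 0.56 [0.531 0.029 0.029]
lane_right side [322.2 270.2] 0.44 [0.387 0.095 0.029]
dispenser
[... 529 characters left out ...]
56 [0.394 0.078 0.   ]
jar_b side [303.7 194.1] 0.95 [ 0.613 -0.145  0.   ]
jar_b side [217.5 269.5] 0.84 [0.61  0.242 0.   ]
jar_b side [324.7 272.9] 0.82 [0.388 0.077 0.   ]
jar_c top [214.1 204.5] 0.83 [0.612 0.249 0.   ]
jar_c top [328.9 197. ] 0.8 [ 0.626 -0.14   0.   ]
jar_c top [266.1 267.9] 0.56 [0.394 0.078 0.   ]
jar_c side [303.7 194.1] 0.95 [ 0.613 -0.145  0.   ]
jar_c side [217.5 269.5] 0.84 [0.61  0.242 0.   ]
jar_c side [324.7 272.9] 0.82 [0.388 0.077 0.   ]
mill top [317.9 176.8] 0.64 [ 0.697 -0.105  0.   ]
mill side [270.9 189.6] 0.76 [ 0.707 -0.097 -0.   ]
1.2 [ 0.262 -0.567  0.22 ] [[ 0.908  0.419  0.   ]
 [ 0.419 -0.908 -0.   ]
 [ 0.     0.    -1.   ]] 0.08520196793471266
```

View pics/t0.png

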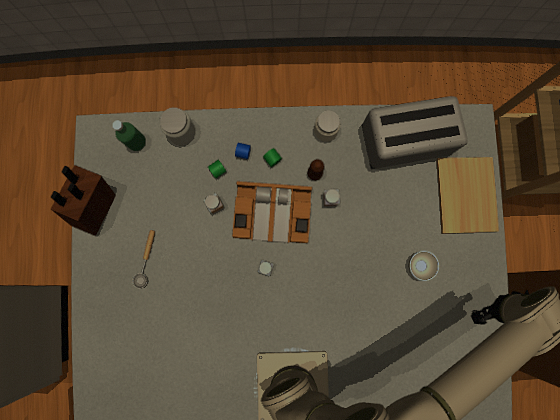

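View pics/s0.png

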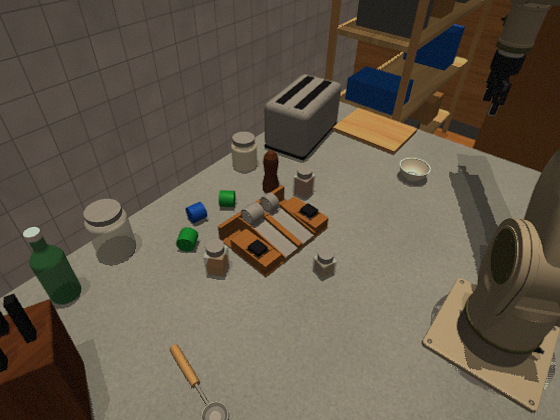

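Top view: two grey tins sit at (263,195) and (283,196). The left one looks longer. The side view shows the same pair at (250,214) and (268,200). The blue and green cylinders behind at (243,151), (217,169) and (272,157) are look-alikes. I'll fit the dispenser pose and confirm in an enlarged crop.

```bash
cat > fit.py <<'E'
from h import *
from scipy.optimize import least_squares
P={"long":(.09,.033,.065),"short":(.09,-.033,.065),"kl":(0,.1,.055),"kr":(0,-.1,.055),"ll":(0,.033,.029),"lr":(0,-.033,.029),"d":(0,0,0)}
def W(p,X):
    c,s=np.cos(p[2]),np.sin(p[2]);X=np.array(X,float).reshape(-1,3)
    return np.c_[p[0]+c*X[:,0]-s*X[:,1],p[1]+s*X[:,0]+c*X[:,1],X[:,2]]
if __name__=="__main__":
    O={"top":dict(long=(262.8,194.8),short=(286.7,196.5),kl=(236.1,217.3),kr=(302.7,223.8),ll=(261.3,218.8),lr=(282,222.7),d=(271.6,224)),
     "side":dict(long=(250.1,214.3),short=(268.5,199.6),kl=(258.5,245.3),kr=(308.7,206.8),ll=(275.5,239.8),lr=(291.9,229.8),d=(285,238.8))}
    f=lambda p:np.concatenate([(proj(c,W(p,[P[k] for k in o]))-np.array(list(o.values()))).ravel() for c,o in O.items()])
    r=least_squares(f,[.54,.053,-.08],loss="soft_l1");print(r.x,np.degrees(r.x[2]));print(np.round(r.fun.reshape(-1,2),1))
    p=r.x;np.save("p.npy",p)
    ims=[]
    for c,(u,v),f_ in (("top",(272,213),4),("side",(273,232),3.3)):
        im=cv2.imread(f"pics/{c[0]}0.png");w=50;h=int(300/f_/2*1.6)
        w=int(400/f_/2)
        cr=cv2.resize(im[v-h:v+h,u-w:u+w],(400,480),interpolation=cv2.INTER_CUBIC);sx=400/(2*w);sy=480/(2*h)
        def line(X,col):
            q=((proj(c,W(p,X))-[u-w,v-h]+.5)*[sx,sy]).astype(int);cv2.polylines(cr,[q.reshape(-1,1,2)],True,col,1)
        line([(-.055,-.125,.0),(-.055,.125,.0),(.13,.125,.0),(.13,-.125,.0)],(0,255,255))
        for s in(1,-1): line([(a*.02,s*.1+b*.018,.055) for a,b in((1,1),(1,-1),(-1,-1),(-1,1))],(255,0,255))
        line([(.09,.033+.022,.09),(.09,.033-.022,.09)],(0,255,0));line([(.09,-.033+.014,.09),(.09,-.033-.014,.09)],(0,255,0))
        ims.append(cr)
    cv2.imwrite("pics/crop.png",np.hstack(ims))
E
python3 fit.py
```

```text
[ 0.54119291  0.0536153  -0.09454855] -5.417233141880635
[[ 0.8 -1.1]
 [-2.8 -1.5]
 [ 5.2  2.9]
 [ 0.   0.4]
 [ 0.9  3.5]
 [ 0.1  0.9]
 [ 0.7 -0.3]
 [ 1.6 -0.8]
 [ 0.1  2.6]
 [-1.4  0.7]
 [-0.8  1.7]
 [-0.3 -0.5]
 [-0.2 -2.9]
 [-1.7  1.5]]
```

View pics/crop.png

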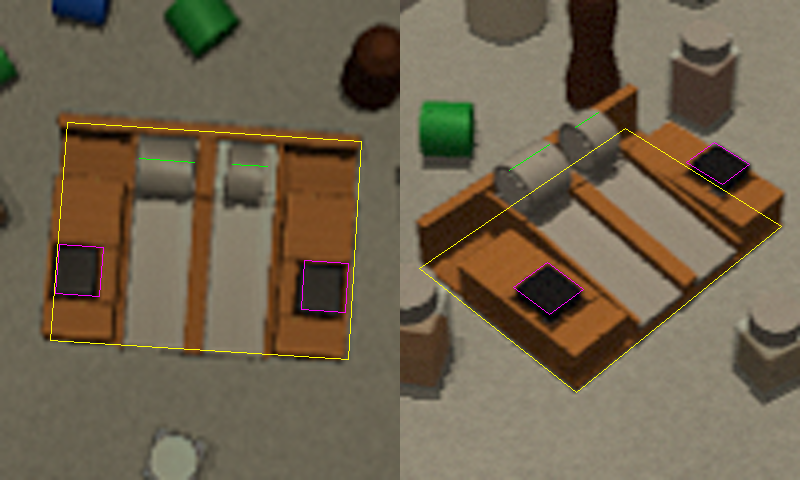

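The crop confirms it: the overlay fits, and the left tin is about 55 px wide against 38 px for the right one. So the long tin is in the left (+y) lane and the left key is the one to press. The coloured cylinders stand outside the dispenser. Next I'll move above the key/lane pair, with the tool target near (0.547, 0.120).

>>> servo_tool(commands=[0.38,0.916,0,0,0,-0.00336,0.235,0.38,0.916,0,0,0,-0.00336,0.235,0.38,0.916,0,0,0,-0.00336,0.235,0.38,0.916,0,0,0,-0.00336,0.235,0.38,0.916,0,0,0,-0.00336,0.235])

```text
clock: 1.62
eef_pos: [0.3195, -0.4286, 0.2204]
tool_rot: [[0.947, 0.32, 0.0], [0.32, -0.947, -0.0], [-0.0, 0.0, -1.0]]
ft_force: [1.3, 0.9, -0.1]
width: 0.0527
grip_force: 0.0
```

>>> servo_tool(commands=[0.38,0.916,0,0,0,-0.00336,0.235,0.38,0.916,0,0,0,-0.00336,0.235,0.38,0.916,0,0,0,-0.00336,0.235,0.38,0.916,0,0,0,-0.00336,0.235,0.38,0.916,0,0,0,-0.00336,0.235])

```text
clock: 2.03
eef_pos: [0.3765, -0.2912, 0.2205]
tool_rot: [[0.976, 0.219, 0.0], [0.219, -0.976, -0.001], [0.0, 0.001, -1.0]]
ft_force: [-0.0, -1.1, 0.1]
width: 0.0523
grip_force: 0.0
```

>>> servo_tool(commands=[0.38,0.916,0,0,0,-0.00336,0.235,0.38,0.916,0,0,0,-0.00336,0.235,0.38,0.916,0,0,0,-0.00336,0.235,0.38,0.916,0,0,0,-0.00336,0.235,0.38,0.916,0,0,0,-0.00336,0.235])

```text
clock: 2.45
eef_pos: [0.4335, -0.1538, 0.2206]
tool_rot: [[0.993, 0.115, 0.0], [0.115, -0.993, -0.001], [0.0, 0.001, -1.0]]
ft_force: [-0.5, -0.4, 0.7]
width: 0.0525
grip_force: 0.0
```

>>> servo_tool(commands=[0.38,0.916,0,0,0,-0.00336,0.235,0.38,0.916,0,0,0,-0.00336,0.235,0.38,0.916,0,0,0,-0.00336,0.235,0.38,0.916,0,0,0,-0.00336,0.235,0.38,0.916,0,0,0,-0.00336,0.235])

```text
clock: 2.87
eef_pos: [0.4906, -0.0164, 0.2206]
tool_rot: [[1.0, 0.009, 0.001], [0.009, -1.0, -0.0], [0.001, 0.0, -1.0]]
ft_force: [0.3, 0.1, -0.6]
width: 0.0525
grip_force: 0.0
```

>>> servo_tool(commands=[0.38,0.91,0,0,0,-0.00336,0.235,0.38,0.91,0,0,0,-0.00336,0.235,0.38,0.91,0,0,0,-0.00336,0.235,0.38,0.91,0,0,0,-0.00336,0.235,0.38,0.91,0,0,0,-0.00336,0.235])

```text
clock: 3.28
eef_pos: [0.5476, 0.12, 0.2205]
tool_rot: [[0.995, -0.096, 0.0], [-0.096, -0.995, -0.0], [0.0, 0.0, -1.0]]
ft_force: [1.1, 0.3, 1.2]
width: 0.0525
grip_force: 0.0
```

>>> servo_tool(commands=[0,0,-0.8,0,0,0,0.235,0,0,-0.8,0,0,0,0.235,0,0,-0.8,0,0,0,0.235,0,0,0,0,0,0,0.235])

```text
clock: 3.62
eef_pos: [0.5448, 0.118, 0.144]
tool_rot: [[0.995, -0.095, -0.007], [-0.095, -0.996, -0.001], [-0.006, 0.002, -1.0]]
ft_force: [-1.4, -0.8, 0.1]
width: 0.0531
grip_force: 0.0
```

Run:
```python
from fit import *
np.set_printoptions(precision=4,suppress=True)
p=np.load("p.npy");s=sensors.state();print(s["eef_pos"],s["tool_rot"],s["width"],s["joint_positions"])
im=snap("wrist","w0.png")[:,:,::-1].copy()
for n,z in dict(long_tin=.065,key_left_top=.055,lane_left=.029,key_right_top=.055,lane_right=.029,short_tin=.065).items():
    for r in nets.spot_point("wrist",n)[:2]: print(n,np.round(r["point"],1),round(r["p"],2),atz("wrist",r["point"],z))
print("fit",W(p,[P["long"],P["kl"],P["ll"]]))
for X in([(a*.02,.1+b*.018,.055) for a,b in((1,1),(1,-1),(-1,-1),(-1,1))],[(.09,.055,.09),(.09,.011,.09)],[(-.055,.008,.04),(.07,.008,.04)],[(-.055,-.125,0),(-.055,.125,0)]):
    cv2.polylines(im,[proj("wrist",W(p,X)).astype(int).reshape(-1,1,2)],True,(255,0,255),1)
cv2.imwrite("pics/w0o.png",im)
```

```text
[0.5448 0.118  0.144 ] [[ 0.9955 -0.0946 -0.0065]
 [-0.0946 -0.9955 -0.0012]
 [-0.0064  0.0018 -1.    ]] 0.05308418900275395 [ 0.2621  0.3152 -0.6577  1.7065  0.2037  1.1963 -2.1135]
long_tin [333.4  73.5] 0.74 [0.6335 0.0775 0.065 ]
key_left_top [230.4 202. ] 0.69 [0.5531 0.1573 0.055 ]
lane_left [319.1 202. ] 0.57 [0.5402 0.0896 0.029 ]
key_right_top [502.8 208.6] 0.85 [ 0.5291 -0.0452  0.055 ]
lane_right [400.4 195.1] 0.74 [0.5398 0.023  0.029 ]
short_tin [437.2  76.3] 0.96 [0.6269 0.0102 0.065 ]
short_tin [124.8 125.7] 0.19 [0.6154 0.2194 0.065 ]
fit [[0.6339 0.078  0.065 ]
 [0.5506 0.1532 0.055 ]
 [0.5443 0.0865 0.029 ]]
```

View pics/w0o.png

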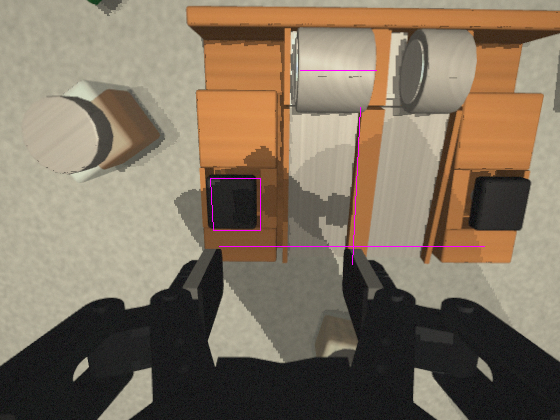

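The wrist view shows the key at (233,202), the lane centre near (320,202) and the long tin at (335,70). The overlay sits about 3 px to the right, so I'll shift +2 mm in y and descend toward the key.

>>> servo_tool(commands=[-0.05,0.08,-0.6,0,0,0,0.235,0,0,-0.6,0,0,0,0.235,0,0,-0.6,0,0,0,0.235,0,0,0,0,0,0,0.235,0,0,0,0,0,0,0.235])

```text
clock: 4.38
eef_pos: [0.5455, 0.121, 0.0946]
tool_rot: [[0.995, -0.095, -0.001], [-0.095, -0.995, -0.0], [-0.001, 0.0, -1.0]]
ft_force: [-0.1, 0.0, -0.1]
width: 0.0529
grip_force: 0.0
```

Run:
```python
from h import *
s=sensors.state();print(s["eef_pos"],s["ft_force"],s["width"])
snap("wrist","w1.png")
```

```text
[0.54551938 0.1210476  0.09464081] [-0.13983311  0.01293784 -0.12346067] 0.052886006027652435
```

View pics/w1.png

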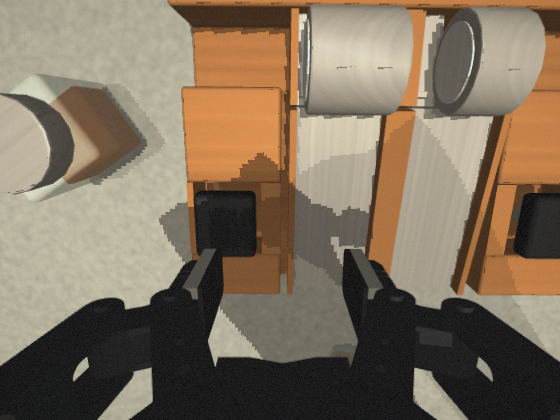

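The key is at (226,222), the lane runs between columns 295 and 380, and the fingertips are at (207,270) and (362,270). I'll project the expected tips and key to check alignment.

Run:
```python
from h import *
s=sensors.state();T=np.array(s["eef_pos"]);R=np.array(s["tool_rot"])
for dz in(.012,.019):
  for x in(-.011,.011):
    print(dz,x,np.round(proj("wrist",[T+R@np.array([x,y,dz]) for y in(-.041,-.0264,.0264,.041)])).tolist())
k=[atz("wrist",q,.055)for q in((197,192),(254,192),(257,252),(198,256))];c=np.mean(k,0);print(c)
w=[atz("wrist",(293,250),.0395),atz("wrist",(371,250),.0395)];print(w)   # lane wall edges near row 250
print((R.T@(c-T)),R.T@(w[0]-T),R.T@(w[1]-T))
```

```text
0.012 -0.011 [[204.0, 266.0], [232.0, 266.0], [333.0, 266.0], [361.0, 266.0]]
0.012 0.011 [[201.0, 226.0], [230.0, 226.0], [335.0, 226.0], [364.0, 226.0]]
0.019 -0.011 [[207.0, 260.0], [234.0, 260.0], [331.0, 260.0], [358.0, 260.0]]
0.019 0.011 [[204.0, 221.0], [232.0, 221.0], [333.0, 221.0], [361.0, 221.0]]
[0.55188781 0.1540302  0.055     ]
[array([0.52515568, 0.11649017, 0.0395    ]), array([0.52033056, 0.06590495, 0.0395    ])]
[ 0.00254179 -0.03312765  0.04052426] [-0.02052292  0.0067838   0.05599052] [-0.0205267   0.05759863  0.05597605]
```

Predicted tip rows (221–266) don't match what I see (250–293), so I'll check tip position from the side and top cameras.

Run:
```python
from h import *
s=sensors.state();T=np.array(s["eef_pos"]);R=np.array(s["tool_rot"]);print(T)
c=cams.calibration("wrist");Rc=np.array(c["R"]);print("cam in tool",np.round(R.T@(-Rc.T@np.array(c["t"]).ravel()-T),4),np.round(R.T@Rc.T,2).tolist())
a=snap("side","s1.png")[:,:,::-1]
u,v=270,215;f=6;w,h=65,48
cr=cv2.resize(a[v-h:v+h,u-w:u+w],None,fx=f,fy=f,interpolation=cv2.INTER_CUBIC)
for dz,col in((.019,(255,0,255)),(-.01,(0,255,0))):
  for y in(-.0335,.0335):
    X=[T+R@np.array([a_*.011,y+b*.007,dz]) for a_,b in((1,1),(1,-1),(-1,-1),(-1,1))]
    cv2.polylines(cr,[((proj("side",X)-[u-w,v-h]+.5)*f).astype(int).reshape(-1,1,2)],True,col,1)
cv2.imwrite("pics/s1c.png",cr)
```

```text
[0.54617407 0.12128542 0.09551234]
cam in tool [ 0.0666 -0.     -0.1533] [[0.0, -0.96, -0.26], [1.0, 0.0, -0.0], [0.0, -0.26, 0.96]]
```

View pics/s1c.png

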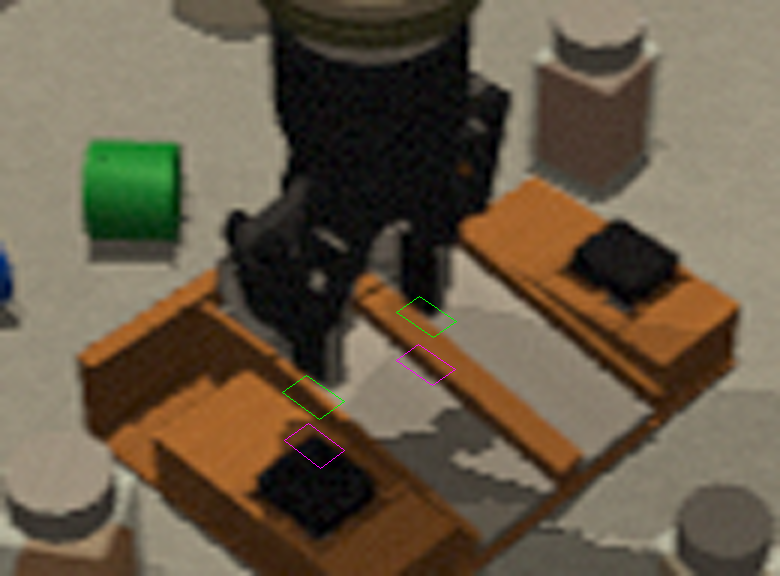

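Both cameras agree that the tips are really about 16–20 mm *behind* the reported TCP point (near the green outline), with lateral alignment fine. I expect key contact at TCP z≈0.037. I'll descend carefully and watch force.

>>> servo_tool(commands=[0,0,-0.3,0,0,0,0.235,0,0,-0.3,0,0,0,0.235,0,0,-0.3,0,0,0,0.235,0,0,0,0,0,0,0.235,0,0,0,0,0,0,0.235])

```text
clock: 4.9
eef_pos: [0.5451, 0.121, 0.0665]
tool_rot: [[0.996, -0.095, -0.002], [-0.095, -0.996, -0.0], [-0.002, 0.0, -1.0]]
ft_force: [-0.8, 0.2, 0.4]
width: 0.0527
grip_force: 0.0
```

Run:
```python
from h import *
s=sensors.state();T=np.array(s["eef_pos"]);R=np.array(s["tool_rot"]);print(T,s["ft_force"])
a=snap("side","s2.png")[:,:,::-1];b=snap("wrist","w2.png")[:,:,::-1].copy()
u,v=275,222;f=6;w,h=33,40
cr=cv2.resize(a[v-h:v+h,u-w:u+w],None,fx=f,fy=f,interpolation=cv2.INTER_CUBIC)
for dz,col in((.019,(255,0,255)),(-.018,(0,255,0))):
  for y in(-.0335,.0335):
    X=[T+R@np.array([a_*.011,y+b_*.007,dz]) for a_,b_ in((1,1),(1,-1),(-1,-1),(-1,1))]
    cv2.polylines(cr,[((proj("side",X)-[u-w,v-h]+.5)*f).astype(int).reshape(-1,1,2)],True,col,1)
    cv2.polylines(b,[proj("wrist",X).astype(int).reshape(-1,1,2)],True,col,1)
b=b[0:420,80:480];b=cv2.resize(b,(400,480))if 0 else cv2.copyMakeBorder(b,0,60,0,0,cv2.BORDER_CONSTANT)
cv2.imwrite("pics/c2.png",np.hstack([cr,b]))
```

```text
[0.54508625 0.1210026  0.06652604] [-0.76959122  0.18275199  0.39792034]
```

View pics/c2.png

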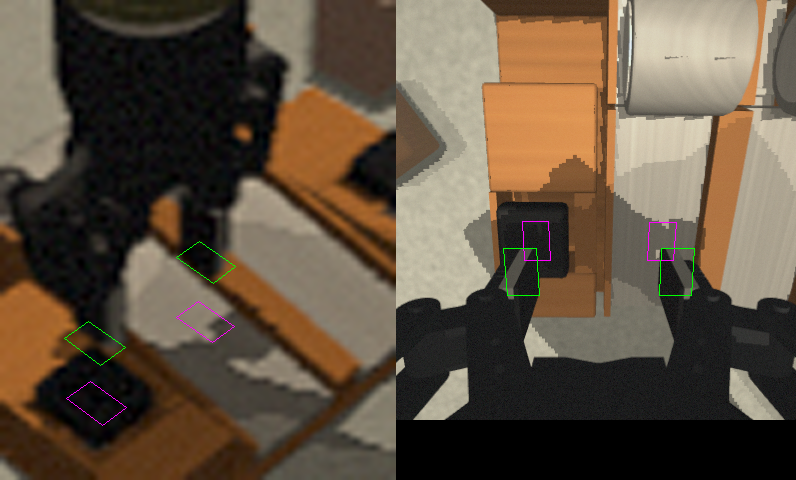

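The tips match the green (dz≈−18 mm) outline, over the key and over the lane. There is no contact yet, so I continue down.

>>> servo_tool(commands=[0,0,-0.25,0,0,0,0.235,0,0,-0.25,0,0,0,0.235,0,0,-0.2,0,0,0,0.235,0,0,0,0,0,0,0.235])

```text
clock: 5.33
eef_pos: [0.5447, 0.1208, 0.0446]
tool_rot: [[0.995, -0.095, -0.002], [-0.095, -0.995, -0.0], [-0.002, 0.001, -1.0]]
ft_force: [0.3, -0.0, 0.7]
width: 0.0526
grip_force: 0.0
```

>>> servo_tool(commands=[0,0,-0.1,0,0,0,0.235,0,0,-0.1,0,0,0,0.235,0,0,0,0,0,0,0.235,0,0,0,0,0,0,0.235])

```text
clock: 5.67
eef_pos: [0.5458, 0.1212, 0.0405]
tool_rot: [[0.995, -0.095, 0.0], [-0.095, -0.995, -0.0], [0.0, -0.0, -1.0]]
ft_force: [-1.3, -0.3, 2.6]
width: 0.0528
grip_force: 1.0
```

Contact at z≈0.041, as predicted. Pressing.

>>> servo_tool(commands=[0,0,-0.07,0,0,0,0.235,0,0,-0.07,0,0,0,0.235,0,0,0,0,0,0,0.235,0,0,0,0,0,0,0.235])

```text
clock: 6.0
eef_pos: [0.5458, 0.1212, 0.0363]
tool_rot: [[0.995, -0.095, 0.0], [-0.095, -0.995, 0.0], [0.0, -0.0, -1.0]]
ft_force: [-1.7, -0.4, 4.9]
width: 0.0527
grip_force: 2.3
```

Run:
```python
from h import *
a=snap("side","s3.png")[:,:,::-1];b=snap("wrist","w3.png")[:,:,::-1].copy()
u,v=275,222;f=6;w,h=33,40
cr=cv2.resize(a[v-h:v+h,u-w:u+w],None,fx=f,fy=f,interpolation=cv2.INTER_CUBIC)
cv2.imwrite("pics/c3.png",np.hstack([cr,cv2.copyMakeBorder(b[:,80:480],0,60,0,0,cv2.BORDER_CONSTANT)]))
```

```text
(no output)
```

View pics/c3.png

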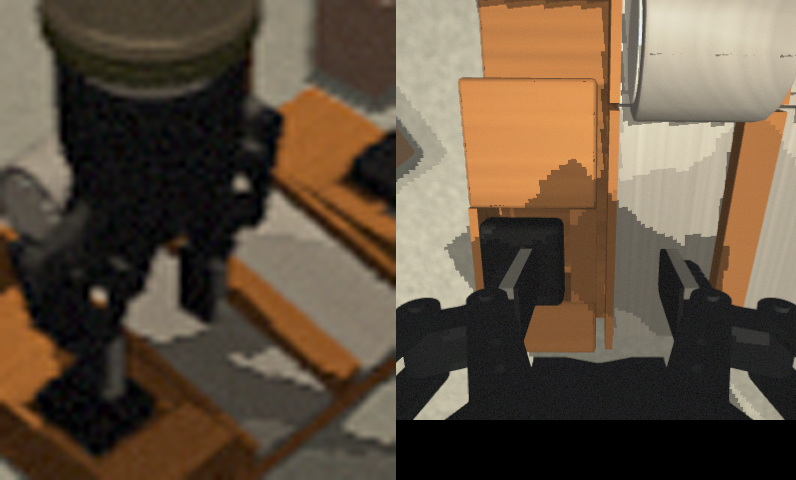

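One fingertip stands on the key (side (105,390)) and the other is in the lane (205,310). The tin is still seated with the key partly down. Pressing to the bottom.

>>> servo_tool(commands=[0,0,-0.1,0,0,0,0.235,0,0,-0.1,0,0,0,0.235,0,0,-0.07,0,0,0,0.235,0,0,0,0,0,0,0.235,0,0,0,0,0,0,0.235])

```text
clock: 6.52
eef_pos: [0.5459, 0.1212, 0.0286]
tool_rot: [[0.995, -0.095, 0.001], [-0.095, -0.995, -0.0], [0.001, 0.0, -1.0]]
ft_force: [-2.5, -0.9, 7.6]
width: 0.053
grip_force: 4.1
```

>>> servo_tool(commands=[0,0,0,0,0,0,0.235,0,0,0,0,0,0,0.235,0,0,0,0,0,0,0.235,0,0,0,0,0,0,0.235,0,0,0,0,0,0,0.235])

```text
clock: 6.93
eef_pos: [0.5459, 0.1212, 0.0286]
tool_rot: [[0.995, -0.095, 0.001], [-0.095, -0.995, -0.0], [0.001, 0.0, -1.0]]
ft_force: [-2.3, -0.8, 7.8]
width: 0.0527
grip_force: 4.0
```

Run:
```python
from h import *
a=snap("side","s4.png")[:,:,::-1];b=snap("wrist","w4.png")[:,:,::-1].copy()
u,v=275,222;f=6;w,h=33,40
cr=cv2.resize(a[v-h:v+h,u-w:u+w],None,fx=f,fy=f,interpolation=cv2.INTER_CUBIC)
cv2.imwrite("pics/c4.png",np.hstack([cr,cv2.copyMakeBorder(b[:,80:480],0,60,0,0,cv2.BORDER_CONSTANT)]))
```

```text
(no output)
```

View pics/c4.png

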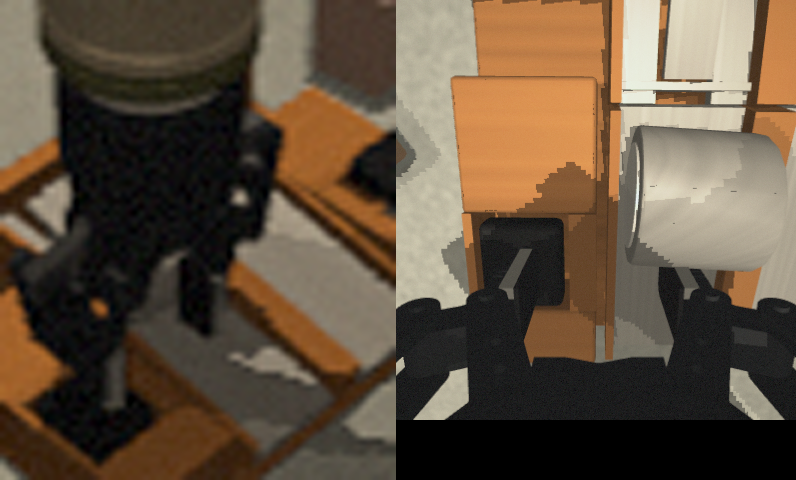

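The tin has rolled out and rests against the lane finger (wrist crop (710,200)); its seat is empty and the key is down at 7.8 N. I'll check it's still, then hand in.

>>> servo_tool(commands=[0,0,0,0,0,0,0.235,0,0,0,0,0,0,0.235,0,0,0,0,0,0,0.235,0,0,0,0,0,0,0.235,0,0,0,0,0,0,0.235])

```text
clock: 7.45
eef_pos: [0.5459, 0.1213, 0.0286]
tool_rot: [[0.995, -0.095, 0.001], [-0.095, -0.995, 0.0], [0.001, -0.0, -1.0]]
ft_force: [-1.7, -1.4, 8.4]
width: 0.0529
grip_force: 4.0
```

Run:
```python
from h import *
b=snap("wrist","w5.png")[:,:,::-1].astype(int);a=cv2.imread("pics/w4.png").astype(int)
d=np.abs(a-b).max(2);m=d[110:285,300:480].mean();print(m,d.mean(),sensors.state()["ft_force"])
if m<d.mean()+3: print(ticket.close_job())
```

```text
2.441301587301587 3.425097789115646 [-2.15021699 -0.25945579  7.80002792]
the job is handed in; nothing more can be done
None
```

I pressed the left key down, and the long tin rolled out of the left lane and came to rest against the lane finger. I handed the job in with the key still held at about 8 N; the hand-in returned no verdict.

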